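# Lever open the dip washer's lid and hold it

## Task

Open the red dip washer for a colleague whose hands are full of oily parts: push the small swing catch at its front a quarter turn aside, off the lid, then press the hand plate at the long end of the side lever right down to its stop so that the heavy lid is raised. Raise the lid with the lever only, steadily rather than flinging it, and leave everything else on the bench where it stands. The lid falls shut by itself, so finish while still holding the plate down with your fingers, lid wide open.

Things in the scene. Friction and masses are not known exactly. Their poses are not given: they have to be found in the camera images.
- washer: Red sheet-steel dip washer (parts cleaning tank) fixed on the bench, 280 mm along its x, 270 mm along its y, rim 200 mm above the bench. Origin: centre of its underside. Its +y end carries the lid hinge, its -y end is the front with the catch, the lever runs along its -x side. Along the lever, +y is the short end and -y the long end. Each run it stands elsewhere and turned a little
- lid (a joint): Angle of the lid, rad: 0 shut, grows as its front edge rises; about 0.75 when the lever is right down. 1.4 to 2.1 kg, hinged along the rear (+y) rim; falls shut when the lever is let go. A lug near the hinge, sticking out over the -x side, rests on the lever's roller
- lid_front (a point): Middle of the lid's front edge (opposite the hinge); the lid is 292 mm wide
- lever (a joint): Angle of the lever, rad: 0 at rest with the hand plate up, 0.72 at its stop with the hand plate down (plate about 190 mm lower). It turns about the washer's x axis at lever_pivot. The lid's weight and a light return spring push it back up when let go. With the catch off, about 9 to 15 N on the plate's middle start the lid, falling to about 5 to 9 N near the stop; with the catch on, the lever is locked within about 0.05 rad
- lever_pivot (a point): Lever's pivot pin, on the outside of the washer's -x side, 212 mm above the bench
- press_plate: Flat rubber-topped hand plate at the long end of the lever, 60 mm across (its x, parallel to the washer's x), 100 mm along the lever (its y), 9 mm thick. Origin: centre of its top face, 274 mm from the pivot pin; z is the face's normal. At rest it stands about 281 mm above the bench, tilted 0.36 rad with its outer (-y) end up; right down it is about 90 mm above the bench, tilted 0.36 rad the other way
- catch (a joint): Angle of the swing catch, rad, about its upright pin, anticlockwise seen from above. 0: tongue straight over the lid's front edge, locking it; starts within 0.3 of 0. Either way round, beyond about 1.25 (a quarter turn is 1.57) the tongue is clear of the lid; stops at +1.65 and -1.65. It stays where it is left (light friction, about 1 N at the tab)
- catch_pin (a point): Catch's pivot pin, 22 mm outside the lid's front edge; this point is the underside of the catch, 206 mm above the bench
- catch_tab (a point): Centre of the catch's bent-up finger tab, on its tail outside the washer, 39 mm out from the pin and 20 mm above catch_pin. The tab is an upright steel plate, 34 mm long (radially), 5 mm thick, its top 15 mm above this point, its foot 15 mm below. At catch angle 0 the tail points to the washer's -y; the tab is pushed sideways on its flat face
- spray_can: Bystander: upright spray can, 66 mm across, 200 mm tall, origin under its base
- sample_tube0: Bystander: small upright tube, 29 mm across, 72 mm tall, on the bench in front of the washer, origin under its base
- sample_tube1: Bystander: a second such tube beside it
- coupling: Bystander: steel hose coupling standing upright, 42 mm across, 46 mm tall, origin under its base
- wrench: Bystander: flat wrench lying on the bench, 190 mm long
- pliers: Bystander: pliers lying on the bench, 180 mm long, 13 mm high
- valve_spool: Bystander: steel valve spool, 22 mm across, 75 mm tall, standing in the white drip tray, origin under its base

How it is judged:
By the outcome, as a careful person would: the job done as asked, in the order asked, and still so for the second after the job is handed in, while the arm keeps its last pose, push and grip.
It also fails if it takes over 58 s, if anything falls off the work surface, if the arm or the gripper's body presses on something with over 40 N, if the wrist force passes 120 N, or if a joint passes its speed limit or range.

## Robot

A 6-joint arm with a two-finger parallel gripper is mounted at the origin on the work surface. World frame = base frame: x ahead of the robot, y to its left, z up, the work surface at z = 0. Lengths are in mm, angles in rad, forces in N, time in s.
With the tool pointing down it reaches from about 400 to 925 mm from the base axis. Payload 12.5 kg.
Tool frame: the origin (TCP) lies midway between the tips of the shut fingers; the grasp point (between the pads) lies 19 mm behind it (env.grip_depth is the distance from the TCP to the grasp point, in mm); z points along the fingers, y is the line along which they close (so a half turn about z gives the same grasp; the last joint's range is limited). The gripper opens to 95 mm and grips with 3 to 60 N. Pads are 20 mm wide; open, the fingers measure 119 mm over their backs; the gripper's body (75 mm by 180 mm) begins 59 mm behind the grasp point.
Start: joints at [1.079, 0.491, 1.559, -0, 1.092, -0.106], TCP at [235.173, 579.086, 214.661] pointing down, gripper open.
Joint ranges: [-3.1, 3.1], [-0.84, 2.19], [0.05, 2.79], [-1.13, 4.28], [0.06, 2.93], [-2.69, 2.69]. Speed limits (rad/s): [2.22, 2.22, 2.79, 3.14, 3.14, 3.14].

## Interface

Orientations are given as [roll, pitch, yaw] about the fixed x, y, z axes, in that order (R = Rz(yaw) Ry(pitch) Rx(roll)).
In Python, from cell import monitor, viewer, order, env gives the robot as it stands.
- The arm moves only by the tool move_arm, never from a script. Its argument "moves" is one flat list of numbers, 4 for each row, row after row: the shift along the tool's x, y, z normalised to -1 to 1, where 1 is 0.15 m, then the turn about the tool's z normalised to -1 to 1, where 1 is pi/2 rad. A call has 1 to 10 rows; each row shifts and turns the commanded pose from where the row before left it, along the tool's axes as they then stand; what a row does not reach is not made up. A row lasts 1/8 s, in which the tool goes at most 62.5 mm and 10.7 degrees, less where a joint would pass 70% of its speed; a pose out of reach is approached as far as the arm can. A call with a number of a shift or a turn outside -1 to 1 is refused whole. A call with a gripper value outside its range is refused whole. "claw" is the finger opening in mm, from 0 to 95.1, set as the call begins (left out, the last holds). The fingers move at their own pace and stop on an object; the grip force is fixed at half the most. Time passes only in rows, so rows that do not move let the fingers close. It gives the time, the measured TCP pose, the force, the opening and the grip force at its end, in the units of the state.
- monitor.state(): the state, without advancing time (a new reading comes with each control period).
- viewer.read_camera(name): name is "scene" or "top" or "wrist"; returns the picture (480x640x3 uint8, red, green, blue); there is no depth.
- viewer.camera_info(name): a dict with "K" (3x3 intrinsics, pixels), "camera_from_world" (4x4, takes a point from world to camera coordinates). Camera axes: x right, y down, z forward; pixel columns grow to the right and rows downward; lengths in mm; the calibration is good to about 2 mm. A picture is of the moment at which its call begins: read the wrist's pose just before it. camera_info takes no time and is no camera call; for the wrist camera it gives the pose at the moment of the call.
- order.job_done(): hands the job in; it is judged then, once.
The state is a dict: "t": time; "joints": joint angles; "qvel": joint speeds; "tau": joint torques, N m; "eef_pos": TCP position; "tcp_rot": TCP orientation; "ft_force": force on the tool from outside, world axes, zero at the start; "moment": the same for the moment, N m; "opening": opening from 0.0 (shut) to 1.0 (fully open); "grip_force": force on a finger pad.
Only numpy, scipy, OpenCV 4.12 (cv2) and the standard library are available. Lean on these libraries where they do the work, as an engineer would, in place of code of your own. Each camera call takes 0.05 s, during which the arm holds its last target. There are 200 camera calls.

## Working session

There is one attempt and no reset: what is moved stays moved. The work goes in short steps, Python scripts to look and compute and a tool call to move; the robot and the scene stay as the last step left them, time stands still between calls to the robot, and variables do not carry over. Pictures are saved under pics/ and viewed, at most 10 in all, crops included, and the job is handed in when it is done.

Besides the shell and the picture viewer there is one more tool, called after "Call:" as name(argument=value, ...) on one line, values as JSON. move_arm: Moves the arm, as the interface text tells. Scaled input: -1 to 1 covers 0.15 m each way for a shift and pi/2 rad each way for a turn. Its arguments: {"type":"object","properties":{"moves":{"type":"array"},"claw":{"type":"number"}},"required":["moves"]}

```bash
mkdir -p pics; python3 - <<'E'
from cell import monitor, viewer
import cv2
s=monitor.state();print({k:s[k] for k in('t','eef_pos','tcp_rot','ft_force')})
for n in('scene','top'):
    cv2.imwrite(f'pics/{n}0.png',viewer.read_camera(n)[:,:,::-1])
    i=viewer.camera_info(n);print(n,i['K'],i['camera_from_world'])
E
```

```text
{'t': 0.0, 'eef_pos': array([235.05982953, 578.83385636, 214.05436111]), 'tcp_rot': array([-3.14043828e+00, -9.20117034e-05,  2.75578530e+00]), 'ft_force': array([ 0.30376164, -0.00384715, -0.77814236])}
scene [[586.20451149   0.         328.33703256]
 [  0.         586.20451149 243.06178257]
 [  0.           0.           1.        ]] [[-9.86688637e-02  9.94820757e-01 -2.44155014e-02  8.37390596e+01]
 [ 5.75539255e-01  3.70337292e-02 -8.16935168e-01 -1.93468137e+02]
 [-8.11799866e-01 -9.46581443e-02 -5.76212473e-01  2.09678766e+03]
 [ 0.00000000e+00  0.00000000e+00  0.00000000e+00  1.00000000e+00]]
top [[617.66148853   0.         319.9000204 ]
 [  0.         617.66148853 247.4500127 ]
 [  0.           0.           1.        ]] [[ 6.25195521e-03 -9.99980450e-01 -1.12224763e-04 -3.19331284e+01]
 [-9.94053894e-01 -6.20270146e-03 -1.08712388e-01  5.95975978e+02]
 [ 1.08709566e-01  7.91222439e-04 -9.94073239e-01  2.09917039e+03]
 [ 0.00000000e+00  0.00000000e+00  0.00000000e+00  1.00000000e+00]]
```

View pics/scene0.png

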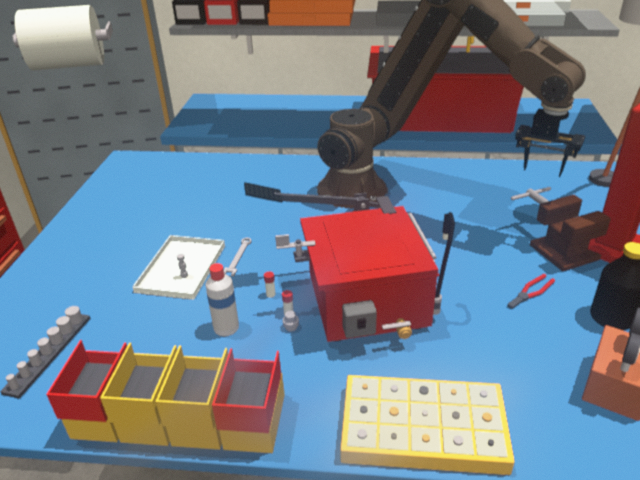

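View pics/top0.png

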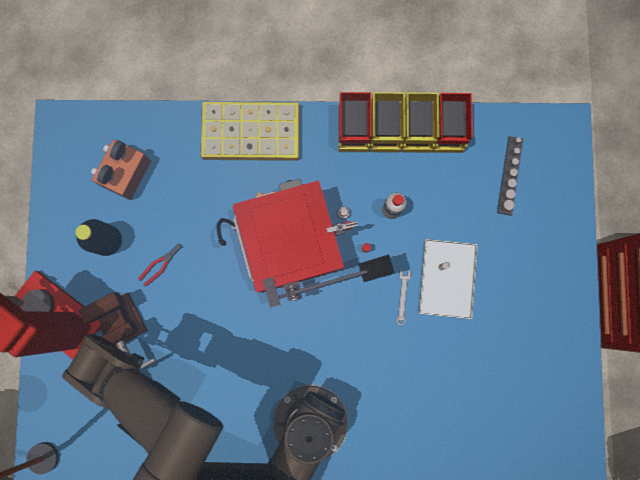

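The scene view shows the washer's front facing image left, with the catch at about (295,243), the lever on the robot side and its plate at (262,190). In the top view the lid spans (235,205)-(342,264), the catch is near (342,227) and the plate near (378,268). I'll zoom in on both.

```bash
python3 - <<'E'
import cv2,numpy as np
a=cv2.imread('pics/top0.png')[170:310,220:420]
b=cv2.imread('pics/scene0.png')[170:345,230:450]
cv2.imwrite('pics/top_c.png',cv2.resize(a,None,fx=4,fy=4,interpolation=cv2.INTER_CUBIC))
cv2.imwrite('pics/scene_c.png',cv2.resize(b,None,fx=3.4,fy=3.4,interpolation=cv2.INTER_CUBIC))
E
```

```text
(no output)
```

View pics/top_c.png

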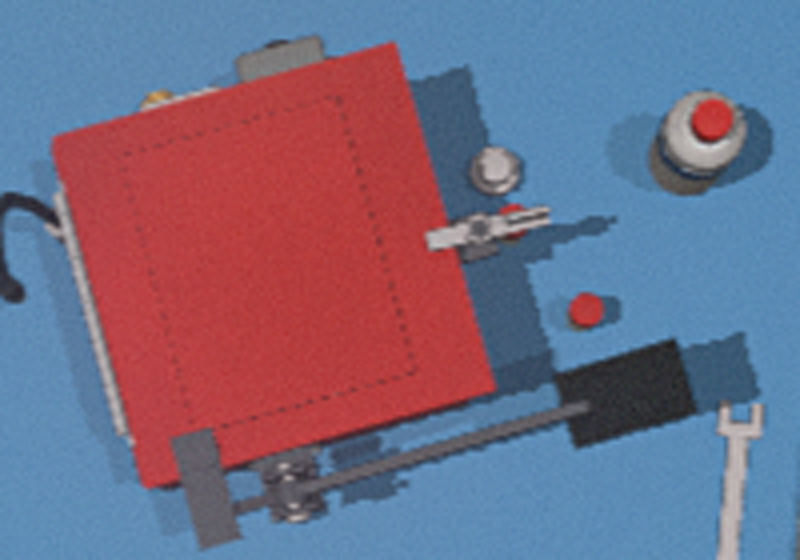

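View pics/scene_c.png

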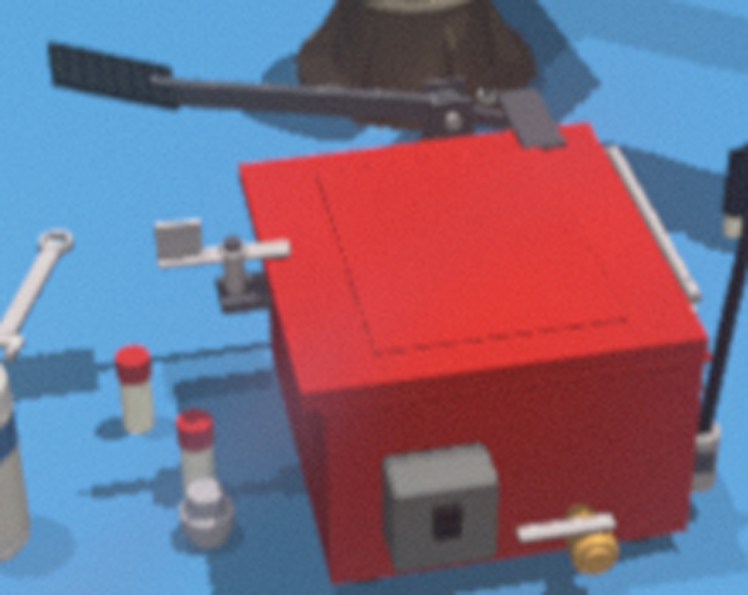

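The crop shows the lid corners at (397,43), (495,388), (145,488) and (52,135). The pin is at (480,228), the tab around (530,218), the plate corners at (555,373), (675,340), (695,412) and (577,447), and the pivot near (290,490). The scene crop has the tab at (178,240) and the pin top at (233,243).

```bash
cat > h.py <<'E'
import numpy as np
from cell import viewer
def bp(cam,px,z):
    i=viewer.camera_info(cam);K=np.array(i['K']);T=np.array(i['camera_from_world'])
    R=T[:3,:3];c=-R.T@T[:3,3]
    d=R.T@np.linalg.inv(K)@np.array([px[0],px[1],1.]);return c+d*(z-c[2])/d[2]
def proj(cam,P):
    i=viewer.camera_info(cam);T=np.array(i['camera_from_world']);p=np.array(i['K'])@(T[:3,:3]@P+T[:3,3]);return p[:2]/p[2]
E
python3 - <<'E'
from h import *
np.set_printoptions(precision=1,suppress=True)
t=lambda u,v,z:bp('top',(220+u/4,170+v/4),z)
s=lambda u,v,z:bp('scene',(230+u/3.4,170+v/3.4),z)
L=[t(u,v,206) for u,v in((397,43),(495,388),(145,488),(52,135))]
for p in L:print('lid',p)
print([np.linalg.norm(L[i]-L[(i+1)%4]) for i in range(4)])
d=L[0]-L[1];e=L[3]-L[0];f=L[2]-L[1]
print('yaw',np.arctan2(d[1],d[0]),[np.arctan2(-g[0],g[1]) for g in(e,f)])
print('pin',t(480,228,228),s(233,243,228))
print('tab',t(530,218,240),s(178,222,241))
for q in((555,373,262),(577,447,262),(675,340,298),(695,412,298)):print('plate',t(*q))
print('pivot',t(290,490,212),'tubes',t(587,310,72),t(513,218,72),'coupl',t(495,170,46), 'can',t(712,118,200))
print('tongue end',t(428,240,212), 'lidfront', (L[0]+L[1])/2)
E
```

```text
lid [792.3 -24.9 206. ]
lid [ 515.6 -104.   206. ]
lid [435.1 170.9 206. ]
lid [715.8 250.  206. ]
[np.float64(287.8463783992017), np.float64(286.46258686024765), np.float64(291.72900144749275), np.float64(285.38411880969966)]
yaw 0.27847437351151605 [np.float64(0.2713112188196663), np.float64(0.28488499688095664)]
pin [639.9 -91.2 228. ] [658.6 -86.8 228. ]
tab [ 646.3 -129.8  240. ] [ 653.3 -127.   241. ]
plate [ 523.  -147.9  262. ]
plate [ 466.4 -164.7  262. ]
plate [ 545.5 -236.1  298. ]
plate [ 491.3 -250.8  298. ]
pivot [434.   56.6 212. ] tubes [ 592.7 -186.9   72. ] [ 671.  -124.2   72. ] coupl [ 716.5 -109.8   46. ] can [ 734.  -277.7  200. ]
tongue end [632.3 -50.5 212. ] lidfront [653.9 -64.5 206. ]
```

Heights and sizes agree: the lid edges come out near 290 mm, the tab is 40 mm from the pin, and the washer yaw is about 0.278 with the catch at about -0.1. I'll rotate the tool so tool x = washer +y and tool y = washer +x, raise it, and shut the fingers.

Call:
move_arm(moves=[0,0,-0.3,0.115,0,0,-0.3,0.115,0,0,-0.3,0.115,0,0,-0.2,0.115,0,0,-0.1,0.117,0,0,0,0], claw=0)

```text
t: 0.85
eef_pos: [235.2, 579.2, 395.3]
tcp_rot: [3.141, -0.001, 1.851]
ft_force: [-0.4, -0.8, -0.4]
opening: 0.424
grip_force: 0.0
```

Call:
move_arm(moves=[-0.35,0.08,0,0,-0.35,0.08,0,0,-0.35,0.08,0,0,-0.35,0.08,0,0,-0.35,0.08,0,0,-0.35,0.08,0,0,-0.35,0.08,0,0,-0.35,0.08,0,0,-0.35,0.08,0,0,-0.35,0.08,0,0])

```text
t: 2.1
eef_pos: [495.3, 105.6, 393.5]
tcp_rot: [-3.14, -0.0, 1.855]
ft_force: [0.6, 1.4, -0.8]
opening: 0.005
grip_force: 0.0
```

Call:
move_arm(moves=[-0.29,0.06,0,0,-0.29,0.06,0,0,-0.29,0.06,0,0,-0.29,0.06,0,0,-0.29,0.06,0,0,-0.29,0.06,0,0,0,0,0,0,0,0,0,0])

```text
t: 3.1
eef_pos: [618.3, -128.4, 393.5]
tcp_rot: [-3.14, -0.001, 1.852]
ft_force: [0.7, -0.2, -0.2]
opening: 0.006
grip_force: 0.0
```

```bash
python3 - <<'E'
from cell import viewer,monitor
from h import *
import cv2
print(monitor.state()['eef_pos'],monitor.state()['tcp_rot'])
np.save('wT.npy',viewer.camera_info('wrist')['camera_from_world'])
cv2.imwrite('pics/wrist1.png',viewer.read_camera('wrist')[:,:,::-1])
print('pin',proj('wrist',np.array([642,-90,214])),'tab',proj('wrist',np.array([647,-129,241])))
E
```

```text
[ 618.34725947 -128.424927    393.54862024] [-3.14028287e+00 -1.25361549e-03  1.85194038e+00]
pin [356.32056077 188.37185159] tab [351.46165687 234.71630012]
```

View pics/wrist1.png

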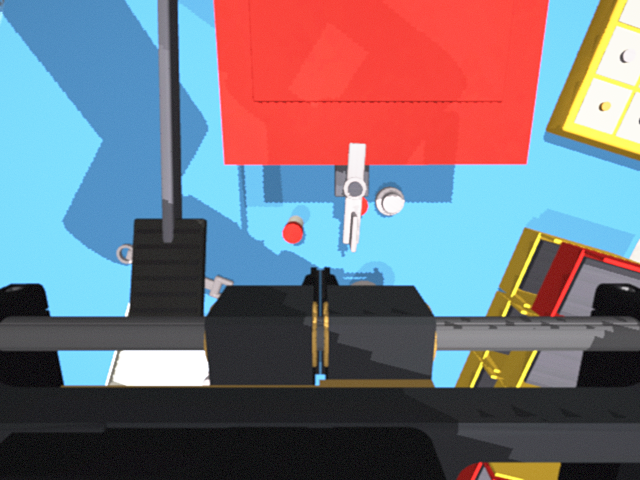

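The wrist view shows the pin at (355,188) and the tab top at about (353,235), both where I predicted, and the finger is clear on the tab's lever side. I'll descend to z of about 222.

Call:
move_arm(moves=[0,0,0.25,0,0,0,0.25,0,0,0,0.25,0,0,0,0.2,0,0,0,0.1,0,0,0,0.08,0,0,0,0,0])

```text
t: 4.03
eef_pos: [618.6, -128.5, 225.1]
tcp_rot: [-3.142, -0.0, 1.85]
ft_force: [0.4, -0.1, 0.7]
opening: 0.005
grip_force: 0.0
```

Call:
move_arm(moves=[-0.025,0.062,0,0,-0.025,0.062,0,0,-0.009,0.053,0,0,-0.009,0.053,0,0,0.012,0.052,0,0,0.012,0.052,0,0,0.032,0.043,0,0,0.032,0.043,0,0,0.041,0.023,0,0,0.041,0.023,0,0])

```text
t: 5.28
eef_pos: [681.8, -94.3, 225.2]
tcp_rot: [3.141, 0.0, 1.85]
ft_force: [-0.3, -1.9, -0.2]
opening: 0.004
grip_force: 0.6
```

Call:
move_arm(moves=[0.0,0.0,0,0,0,0,0,0])

```text
t: 5.52
eef_pos: [681.7, -94.7, 225.2]
tcp_rot: [3.141, -0.0, 1.85]
ft_force: [0.1, -0.2, 0.1]
opening: 0.004
grip_force: 0.0
```

```bash
python3 - <<'E'
from cell import viewer,monitor
import cv2
cv2.imwrite('pics/wrist2.png',viewer.read_camera('wrist')[:,:,::-1])
E
```

```text
(no output)
```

View pics/wrist2.png

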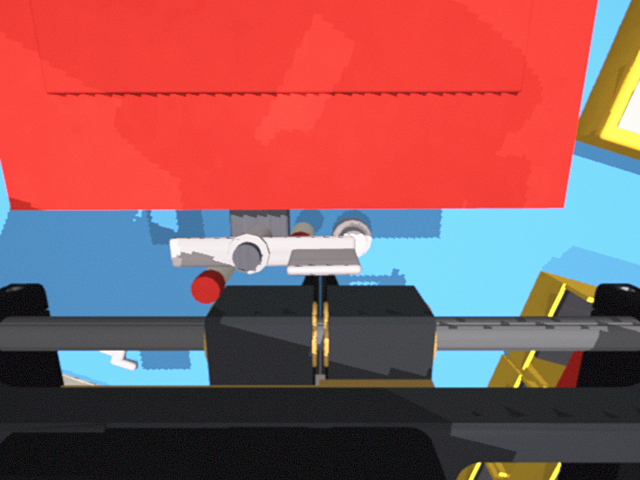

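The catch bar at (170..360,250) now lies parallel to the lid's edge at row 208 and clear of it, so the quarter turn is done. I'll back off, rise, and go over the plate.

Call:
move_arm(moves=[-0.07,0,0,0,-0.07,0,0,0,0,0,-0.3,0,0,0,-0.3,0,0,0,-0.2,0,-0.03,-0.3,0,0,-0.05,-0.3,0,0,-0.05,-0.3,0,0,-0.05,-0.3,0,0,0,-0.11,0,0])

```text
t: 6.82
eef_pos: [504.4, -196.4, 345.6]
tcp_rot: [3.141, 0.0, 1.847]
ft_force: [0.8, -0.2, 0.7]
opening: 0.005
grip_force: 0.0
```

Call:
move_arm(moves=[0,0,0,0,0,0,0,0])

```text
t: 7.08
eef_pos: [506.9, -194.9, 345.0]
tcp_rot: [3.141, -0.0, 1.85]
ft_force: [0.5, 0.7, -0.4]
opening: 0.005
grip_force: 0.0
```

```bash
python3 - <<'E'
from cell import viewer,monitor
from h import *
import cv2
print(monitor.state()['eef_pos'],'tip',proj('wrist',monitor.state()['eef_pos']))
for q in((505,-195,281),(535,-149,262),(477,-165,262),(553,-235,298),(495,-252,298)):print(proj('wrist',np.array(q)))
cv2.imwrite('pics/wrist3.png',viewer.read_camera('wrist')[:,:,::-1])
E
```

```text
[ 506.90954837 -194.87825917  345.00303106] tip [322.33592629 290.79404861]
[318.89463525 252.88862227]
[379.05344613 195.08819388]
[291.91637038 194.20517216]
[372.50387649 336.01368211]
[280.21427855 336.49844307]
```

View pics/wrist3.png

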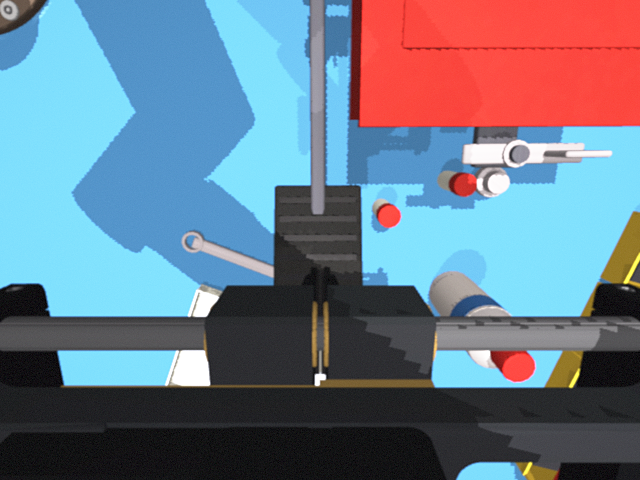

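The plate's inner edge runs along row 186 from column 276 to 361. I'll refine its centre from that.

```bash
python3 - <<'E'
from h import *
p=bp('wrist',(318.5,186),263.4);print(p, p+46.8*np.array([.274,-.962,0]), bp('wrist',(318.5,100),230))
E
```

```text
[ 493.02227527 -154.20531379  263.4       ] [ 505.84547527 -199.22691379  263.4       ] [476.68116869 -97.59035493 230.        ]
```

Call:
move_arm(moves=[0,0,0.12,0,0,0,0.12,0,0,0,0.1,0,0,0,0.04,0,0,0,0.02,0,0,0,0.02,0,0,0,0.02,0,-0.003,0,0.02,0,-0.003,0,0.03,0,-0.003,0,0.03,0])

```text
t: 8.38
eef_pos: [507.3, -197.6, 269.2]
tcp_rot: [3.138, 0.005, 1.849]
ft_force: [-0.4, -3.4, 12.7]
opening: 0.008
grip_force: 5.5
```

Call:
move_arm(moves=[-0.004,0,0.03,0,-0.004,0,0.03,0,-0.005,0,0.03,0,-0.005,0,0.03,0,-0.005,0,0.03,0,-0.005,0,0.03,0,-0.005,0,0.03,0,-0.005,0,0.03,0,-0.005,0,0.03,0,-0.005,0,0.03,0])

```text
t: 9.62
eef_pos: [508.9, -203.0, 223.7]
tcp_rot: [3.139, 0.001, 1.849]
ft_force: [-1.3, 7.1, 13.6]
opening: 0.002
grip_force: 7.2
```

Call:
move_arm(moves=[-0.003,0,0.03,0,-0.003,0,0.03,0,-0.002,0,0.03,0,-0.002,0,0.03,0,-0.001,0,0.03,0,0,0,0.03,0,0,0,0.03,0,0,0,0.03,0,0.001,0,0.03,0,0.002,0,0.03,0])

```text
t: 10.88
eef_pos: [508.6, -202.9, 178.5]
tcp_rot: [3.14, -0.002, 1.849]
ft_force: [-3.4, 11.9, 16.2]
opening: 0.008
grip_force: 8.0
```

Call:
move_arm(moves=[0.001,0,0.03,0,0.001,0,0.03,0,0.002,0,0.03,0,0.002,0,0.03,0,0.003,0,0.03,0,0.004,0,0.03,0,0.005,0,0.03,0,0.006,0,0.03,0,0.007,0,0.03,0,0.007,0,0.03,0])

```text
t: 12.12
eef_pos: [507.2, -198.2, 133.4]
tcp_rot: [3.14, -0.0, 1.849]
ft_force: [-2.9, 7.0, 14.3]
opening: 0.003
grip_force: 6.7
```

Call:
move_arm(moves=[0.008,0,0.025,0,0.008,0,0.025,0,0.008,0,0.025,0,0.008,0,0.025,0,0.008,0,0.025,0,0.008,0,0.025,0,0.008,0,0.02,0,0.008,0,0.02,0])

```text
t: 13.12
eef_pos: [504.7, -189.4, 104.7]
tcp_rot: [3.14, 0.0, 1.849]
ft_force: [-2.9, 4.3, 13.6]
opening: 0.003
grip_force: 5.5
```

Call:
move_arm(moves=[0.005,0,0.02,0,0.005,0,0.02,0,0.005,0,0.015,0,0.003,0,0.015,0,0,0,0.01,0,0,0,0,0])

```text
t: 13.88
eef_pos: [504.1, -187.1, 92.6]
tcp_rot: [3.14, 0.001, 1.849]
ft_force: [-0.9, 3.3, 9.7]
opening: 0.006
grip_force: 4.0
```

Call:
move_arm(moves=[0,0,0.01,0,0,0,0.01,0,0,0,0,0])

```text
t: 14.25
eef_pos: [504.2, -187.1, 89.7]
tcp_rot: [3.14, 0.001, 1.849]
ft_force: [-1.1, 2.8, 9.9]
opening: 0.007
grip_force: 4.3
```

Call:
move_arm(moves=[0,0,0.01,0,0,0,0.01,0,0,0,0,0])

```text
t: 14.62
eef_pos: [504.3, -187.2, 87.2]
tcp_rot: [3.14, 0.001, 1.849]
ft_force: [-1.8, 2.2, 16.3]
opening: 0.003
grip_force: 7.0
```

Call:
move_arm(moves=[0,0,0.006,0,0,0,0,0,0,0,0,0])

```text
t: 15.0
eef_pos: [504.3, -187.1, 86.6]
tcp_rot: [3.14, 0.001, 1.849]
ft_force: [-3.7, 4.4, 20.3]
opening: 0.005
grip_force: 8.8
```

Call:
move_arm(moves=[0,0,0.006,0,0,0,0,0,0,0,0,0])

```text
t: 15.38
eef_pos: [504.2, -186.8, 85.9]
tcp_rot: [3.14, 0.001, 1.849]
ft_force: [-4.9, 6.3, 23.4]
opening: 0.007
grip_force: 9.8
```

```bash
python3 - <<'E'
from cell import viewer,monitor
import cv2
cv2.imwrite('pics/scene4.png',viewer.read_camera('scene')[100:360,180:500,::-1].repeat(2,0).repeat(2,1))
s=monitor.state();print(s['eef_pos'],s['ft_force'])
E
```

```text
[ 504.16805102 -186.82149392   85.84838861] [-4.11100335  4.92828082 23.69701844]
```

View pics/scene4.png

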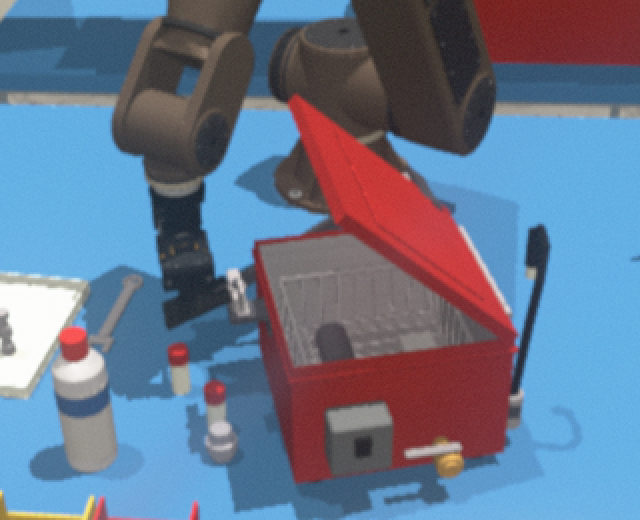

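The lid is wide open, the plate is down at its stop with 24 N held on it, and the tubes, coupling, can and wrench look untouched.

```bash
python3 -c "
from cell import order
print(order.job_done())"
```

```text
the job is handed in; nothing more can be done
None
```

I swung the catch a quarter turn off the lid, then pressed the plate steadily to its stop, so the lid is wide open and my fingers still hold the plate down at about 24 N; the job is handed in, with no verdict returned.

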